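# Seat the filter tube in the wash-water unit

## Robot

A 6-joint arm with a two-finger parallel gripper is mounted at the origin on the work surface. World frame = base frame: x ahead of the robot, y to its left, z up, the work surface at z = 0. Lengths are in m, angles in rad, forces in N, time in s.
With the tool pointing down it reaches from about 0.35 to 0.8 m from the base axis. Payload 7.3 kg.
Tool frame: the origin (TCP) lies between the finger pads; the fingertips stand 25 mm ahead of it and the grasp point (between the pads) lies 6 mm ahead of it (r.tip_extent is the distance from the TCP to the fingertips, in m); z points along the fingers, y is the direction in which the jaws open and shut (so a half turn about z gives the same grasp; the last joint's range is limited). The gripper opens to 85 mm and grips with 20 to 120 N. Pads are 22 mm wide; open, the fingers measure 114 mm over their backs; the gripper's body (76 mm by 85 mm) begins 54 mm behind the grasp point. The pads swing forward as they close: fully open they stand 13 mm farther back than shut.
Start: joints at [-1.389, 0.342, 1.524, -0, 1.275, -0.146], TCP at [0.169, -0.497, 0.226] pointing down, gripper open.
Joint ranges: [-2.53, 2.53], [-0.77, 2.02], [0.04, 2.7], [-1, 4.14], [0.28, 2.66], [-3.11, 3.11]. Speed limits (rad/s): [2.57, 2.57, 3.14, 3.14, 3.14, 3.14].

## Interface

Orientations are given as a unit quaternion [x, y, z, w].
In Python, from workcell import r, command_gripper, optics gives the robot as it stands. The module is installed in compiled form; this text tells all that it offers. Calls block until the motion is done:
- r.reach(position, orientation): joint-space move of the TCP to a pose.
- r.move_straight(position, orientation=None, speed=0.15, max_force=None): straight line of the TCP; orientation=None keeps the orientation; speed is the mean speed in m/s. With max_force (N) it stops when the force on the tool has changed by that much, and returns True; else False.
- r.movej(angles): joint-space move.
- command_gripper(opening, force=None): finger opening in m; force is the grip in N (None keeps the last); returns when the fingers have stopped.
- r.hold(seconds).
- r.solve_ik(position, orientation): joint angles nearest the present ones, or None.
- r.read_state(): the state.
- optics.get_image(name): name is "side" or "top" or "wrist"; returns (picture, depth): 420x560x3 uint8, red, green, blue; 420x560 float32, m along the optical axis (not along the pixel's ray), 0 where there is no reading.
- optics.camera_model(name): a dict with "K" (3x3 intrinsics, pixels), "k1" (the pictures are not rectified: a ray, as slopes to the right and down, at radius r is drawn at 1 + k1 r^2 times it, then the intrinsics apply), "R" (3x3) and "t" (3): a world point X has camera coordinates R X + t; the wrist camera has in their place "tool_from_camera" (4x4, takes a point from camera to tool coordinates, whose origin is the TCP and whose axes are the flange's). Camera axes: x right, y down, z forward; pixel columns grow to the right and rows downward; lengths in m; the calibration is good to about 2 mm. A picture is of the moment at which its call begins: read the wrist's pose just before it. camera_model takes no time and is no camera call.
A pose or a line that the arm cannot do raises r.PlanningError and nothing moves.
- r.finish_job(): hands the job in, once; it reports no verdict.
The state is a dict: "time_s": time; "joint_positions": joint angles; "dq": joint speeds; "tau": joint torques, N m; "eef_pos": TCP position; "eef_rot": TCP orientation; "contact_force": force on the tool from outside, world axes, zero at the start; "torque": the same for the moment, N m; "grip_width": finger opening in m.
Only numpy, scipy, OpenCV 4.12 (cv2) and the standard library are available. Lean on these libraries where they do the work, as an engineer would, in place of code of your own. Each camera call takes 0.05 s, during which the arm holds its last target. There are 200 camera calls.

## Task

The wash-water unit on the packing bench leaks because its filter tube is only lying loose in the filter tray. Press the green release so that the tray springs out, push the tube endways past the seal until it bottoms in its push-fit port, then push the tray back in until it clicks and stays shut. Leave the other things on the bench where they are.

Things in the scene. Friction and masses are not known exactly. Their poses are not given: they have to be found in the camera images.
- filter_unit: Wash-water filter unit, fixed to the bench. Origin: on the bench under the centre of its blue tray bay; own x from its front (robot side) to its back, y to its left, z up. Bay 150 mm deep (x -75 to 75), 270 wide (y -135 to 135), 92 high, with a clear window in its top. Grey pump head left of it: x -55 to 75, y 140 to 267, up to 200 high. Only tray, tube and release are handled.
- tray (a joint): Pull-out tray, in m: 0 latched shut, 0.100 fully out; slides along the unit's -x. A spring drives it out (5 N when shut, 4 N when out) and keeps it out. Pushing it home takes 6 N, and 10 to 15 N over the last 15 mm as it rides over the latch; it clicks at about 0, a stop is at -0.003, and it then rests below 0.002. Let go before that, it comes out again.
- tray_front (a point): On the outer face of the tray's grey front panel, mid-width, 65 mm above the bench; moves with the tray, axes as the unit's. Shut, it is 87 mm in front of the unit's origin. The panel is 262 mm wide, 12 thick, from 14 to 88 mm above the bench.
- release (a joint): Green push button, in m: 0 up, 0.009 fully down. Sprung: 2.5 N to start, 6 N fully down; the latch lets the tray go from about 0.006 on. It comes up by itself, and dips for a moment as the tray clicks in.
- release_top (a point): Centre of the top of the green release button (40 x 42 mm), 105 mm above the bench when up, on the bay's top 45 mm in front of and 86 mm right (-y) of the unit's origin. It goes straight down.
- tube_center (a point): White filter tube lying loose in the tray, along the unit's y: the point on its axis half-way along its body. Own y runs along it to the spigot. Body 40 mm in diameter, 110 long, orange band at the tail, green in the middle; then a spigot 25 in diameter, 34 long, nose tapered. 0.26 kg. Axis 52 mm above the bench; tray out, it is 55 mm in front of the bay and 45 mm behind the front panel's inner face.
- tube_tail (a point): Centre of the tube's flat, closed tail end (right end, 40 mm across): the face to push on. 55 mm from tube_center; axes as the tube's.
- tube_nose (a point): Centre of the nose of the tube's spigot, 89 mm from tube_center; axes as the tube's. At the start it is 28 to 56 mm short of port_floor.
- cradle_end (a point): Right-hand end of the tray's V-shaped cradle, over its middle at the height of its edges, 44 mm above the bench; the cradle is open above and runs from here in +y to the port, edges 21 mm either side of the tube's axis. Beyond it only a lip 29 mm high ends the tray, so the tube's tail can be reached from above and behind.
- port_mouth (a point): Centre of the mouth of the push-fit port, a blue collet ring on a black socket at the tray's left end, in line with the tube; moves with the tray, axes as the unit's. Bore 27 mm wide, 32 deep, mouth flared to 33. The seal lies 11 to 20 mm inside: about 10 to 17 N are needed to push past it, then 5 to 9 N until the tube bottoms.
- port_floor (a point): Centre of the bottom of the port, 32 mm beyond port_mouth along the unit's +y. The tube is home when its nose is against it; its shoulder is then 2 mm from the collet ring.
- spare_tube: A second filter tube standing on its tail beside the unit, front left or right, 40 mm in diameter, 144 mm high; not needed. Origin under it.
- mug: White mug, 84 mm in diameter, 92 mm high, beside the unit, front left or right. Origin under it.
- wrench: Steel wrench lying on the bench right of the tray, 190 mm long. Origin under its middle.

How it is judged:
On the way, in this order (a step that is already met when the one before it is completed fails the run):
1. the release lets the tray spring out (value of joint tray above 0.085 m), for 0.2 s.
2. with the tray out, the tube is pushed to the bottom of its port (distance between tube_nose and port_floor below 0.004 m and value of joint tray above 0.05 m), for 0.1 s.
At the end, for the whole second after the job is handed in: The tray is latched shut (within 4 mm) with nothing holding it, the release is up again (within 3 mm), and the tube lies straight in its port with its nose within 4 mm of the bottom (value of joint tray below 0.004 m and distance between tube_nose and port_floor below 0.004 m and angle between the y axis of tube_center and the y axis of filter_unit, either way round below 0.06 rad and value of joint release below 0.003 m and velocity of joint tray below 0.005 m/s); the robot touches nothing.
It fails at once if the spare tube is moved more than 40 mm (distance of spare_tube from where it was at the start of the episode above 0.04 m).
It fails at once if the mug is moved more than 40 mm (distance of mug from where it was at the start of the episode above 0.04 m).
It fails at once if the wrench is moved more than 40 mm (distance of wrench from where it was at the start of the episode above 0.04 m).
It also fails if it takes over 53 s, if anything falls off the work surface, if the arm or the gripper's body presses on something with over 40 N, if the wrist force passes 120 N, or if a joint passes its speed limit or range.

## Working session

There is one attempt and no reset: what is moved stays moved. The work goes in short steps, each a Python script; the robot and the scene stay as the last script left them, time stands still between calls to the robot, and variables do not carry over. Pictures are saved under pics/ and viewed, about 8 in all and at most 12, crops included, and the job is handed in when it is done.

```bash
mkdir -p pics; cat > h.py <<'E'
import numpy as np, cv2
from workcell import r, command_gripper, optics
def pt(name,u,v,d,st=None):
    m=optics.camera_model(name);K=np.array(m["K"]);k1=m["k1"]
    xd,yd=(u-K[0,2])/K[0,0],(v-K[1,2])/K[1,1]
    x,y=xd,yd
    for _ in range(20):
        s=1+k1*(x*x+y*y);x,y=xd/s,yd/s
    c=np.array([x,y,1])*d
    if name=="wrist":
        from scipy.spatial.transform import Rotation as Ro
        T=np.array(m["tool_from_camera"]);p=T[:3,:3]@c+T[:3,3]
        return Ro.from_quat(st["eef_rot"]).apply(p)+st["eef_pos"]
    return np.array(m["R"]).T@(c-np.array(m["t"]))
def snap(name,tag):
    st=r.read_state();im,d=optics.get_image(name)
    np.savez(f"pics/{tag}.npz",d=d,pos=st["eef_pos"],rot=st["eef_rot"])
    cv2.imwrite(f"pics/{tag}.png",im[:,:,::-1]);return im,d,st
def med(d,u,v,w=2):
    p=d[v-w:v+w+1,u-w:u+w+1];p=p[p>0];return np.median(p) if p.size else 0
E
python3 - <<'E'
from h import *
a=snap("top","top0");b=snap("side","side0")
for n in("top","side"):
    m=optics.camera_model(n);print(n,m["K"],m["k1"],m["R"],m["t"])
print(r.read_state())
E
```

```text
top [[515.60094455   0.         288.28528703]
 [  0.         515.60094455 210.46116202]
 [  0.           0.           1.        ]] -0.1798386965441031 [[ 3.11601999e-04 -9.99975457e-01 -6.99923459e-03]
 [-9.96814936e-01  2.47579373e-04 -7.97491234e-02]
 [ 7.97488990e-02  7.00179156e-03 -9.96790393e-01]] [0.00531034 0.54525099 1.11825642]
side [[411.09064878   0.         276.16895962]
 [  0.         411.09064878 211.76489498]
 [  0.           0.           1.        ]] -0.03748457153028924 [[ 0.9915521  -0.12967697  0.00288555]
 [-0.09403754 -0.73400806 -0.67259877]
 [ 0.08933859  0.66664537 -0.74000173]] [-0.5228406   0.10490386  1.04635456]
{'time_s': 0.1, 'joint_positions': array([-1.38903355e+00,  3.42618331e-01,  1.52490251e+00, -1.47396437e-05,
        1.27541636e+00, -1.46019304e-01]), 'dq': array([ 0.00102033, -0.00124522, -0.00196026,  0.00071794,  0.00052237,
        0.00045274]), 'tau': array([ 2.36601809e-03, -4.34446156e+01, -2.46491700e+01, -8.87482770e-05,
        4.66670623e-03,  2.05618119e-05]), 'eef_pos': array([ 0.16896173, -0.49668659,  0.22542011]), 'eef_rot': array([ 9.86599324e-01,  1.63160416e-01, -1.90621503e-05, -6.72041189e-04]), 'contact_force': array([-1.15808391,  0.30748144,  0.5487498 ]), 'torque': array([ 0.02549639, -0.02433384, -0.01134943]), 'grip_width': 0.08533404970948529}
```

View pics/top0.png

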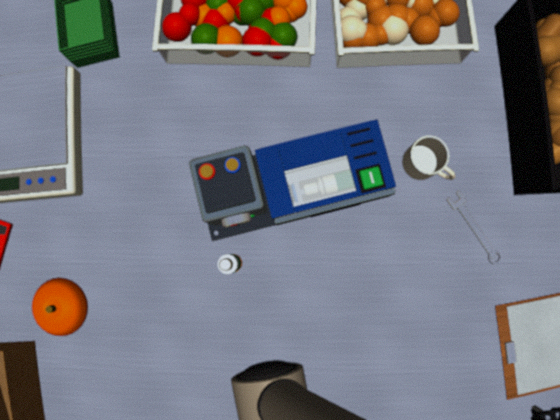

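View pics/side0.png

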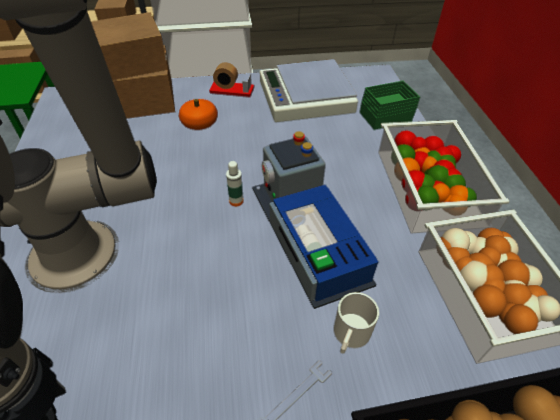

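The top view shows the unit turned about 15°, with the green button at (372,178), the bay's top corners at about (255,150), (378,121), (395,190) and (275,220), the mug at (428,157), the wrench from (453,198) to (493,258) and the spare tube at (228,264). I'll fit the pose from the blue top plane.

```bash
python3 - <<'E'
from h import *
for n,tag in(("top","top0"),("side","side0")):
    im=cv2.imread(f"pics/{tag}.png");d=np.load(f"pics/{tag}.npz")["d"]
    hsv=cv2.cvtColor(im,cv2.COLOR_BGR2HSV)
    for nm,lo,hi in(("blue",(105,150,40),(125,255,255)),("green",(50,150,60),(75,255,255))):
        m=cv2.inRange(hsv,lo,hi)
        P=np.array([pt(n,u,v,d[v,u]) for v,u in zip(*np.nonzero(m)) if d[v,u]>0])
        c0=(0.58,-0.06)
        P=P[(np.hypot(P[:,0]-.6,P[:,1]+.05)<.25)]
        k=P[(P[:,2]>.082)&(P[:,2]<.115)]
        print(n,nm,len(P),len(k),np.median(k,0),k.mean(0))
        print(cv2.minAreaRect(k[:,:2].astype(np.float32)), cv2.boxPoints(cv2.minAreaRect(k[:,:2].astype(np.float32))).round(4).tolist())
for u,v in((228,264),(428,157),(453,198),(472,228),(493,258)):
    d=np.load("pics/top0.npz")["d"];print(u,v,pt("top",u,v,med(d,u,v)))
E
```

```text
Traceback (most recent call last):
  File "h.py", line 4, in pt
    m=optics.camera_model(name);K=np.array(m["K"]);k1=m["k1"]
ValueError: time passes only in moves, steps and waits
```

```bash
sed -i 's/^def pt/import functools\ncm=functools.lru_cache(None)(lambda n: optics.camera_model(n))\ndef pt/; s/m=optics.camera_model(name)/m=cm(name)/' h.py; python3 - <<'E'
from h import *
for n,tag in(("top","top0"),("side","side0")):
    im=cv2.imread(f"pics/{tag}.png");d=np.load(f"pics/{tag}.npz")["d"]
    hsv=cv2.cvtColor(im,cv2.COLOR_BGR2HSV)
    for nm,lo,hi in(("blue",(105,150,40),(125,255,255)),("green",(50,150,60),(75,255,255))):
        m=cv2.inRange(hsv,lo,hi)
        P=np.array([pt(n,u,v,d[v,u]) for v,u in zip(*np.nonzero(m)) if d[v,u]>0])
        P=P[(np.hypot(P[:,0]-.6,P[:,1]+.05)<.25)]
        k=P[(P[:,2]>.082)&(P[:,2]<.115)]
        print(n,nm,len(P),len(k),np.median(k,0),k.mean(0))
        print(cv2.minAreaRect(k[:,:2].astype(np.float32)), cv2.boxPoints(cv2.minAreaRect(k[:,:2].astype(np.float32))).round(4).tolist())
for u,v in((228,264),(428,157),(453,198),(472,228),(493,258)):
    d=np.load("pics/top0.npz")["d"];print(u,v,pt("top",u,v,med(d,u,v)))
E
```

```text
top blue 5727 5632 [ 0.65208877 -0.05974658  0.09245361] [ 0.64105198 -0.06390228  0.09247445]
((0.6299790143966675, -0.07139860093593597), (0.14990195631980896, 0.2683968245983124), 14.685441017150879) [[0.5235000252723694, 0.039400000125169754], [0.5914999842643738, -0.22020000219345093], [0.7365000247955322, -0.18219999969005585], [0.6685000061988831, 0.07739999890327454]]
top green 370 361 [ 0.6062107  -0.1645134   0.10495441] [ 0.60713438 -0.16610148  0.10441439]
((0.608586847782135, -0.16739512979984283), (0.042500000447034836, 0.04623744636774063), 14.598308563232422) [[0.5821999907493591, -0.15039999783039093], [0.5938000082969666, -0.19509999454021454], [0.6349999904632568, -0.18440000712871552], [0.6233000159263611, -0.1396999955177307]]
side blue 4490 3587 [ 0.65244932 -0.09821427  0.09165575] [ 0.6424459  -0.08734329  0.09148481]
((0.6284113526344299, -0.07525081932544708), (0.14934448897838593, 0.2708439826965332), 14.251355171203613) [[0.5227000117301941, 0.03759999945759773], [0.5893999934196472, -0.2249000072479248], [0.7340999841690063, -0.18809999525547028], [0.6674000024795532, 0.07440000027418137]]
side green 268 259 [ 0.6055473  -0.1749401   0.10426348] [ 0.60562124 -0.17220421  0.10376904]
((0.6059108376502991, -0.16787314414978027), (0.03936341404914856, 0.04549730569124222), 13.747150421142578) [[0.5813999772071838, -0.15049999952316284], [0.592199981212616, -0.19460000097751617], [0.6304000020027161, -0.18529999256134033], [0.6195999979972839, -0.14110000431537628]]
228 264 [0.42983796 0.12303994 0.1440067 ]
428 157 [ 0.66949444 -0.31497214  0.0053667 ]
453 198 [ 5.75558926e-01 -3.72681919e-01  5.24521552e-04]
472 228 [ 0.50613572 -0.41388066  0.00748021]
493 258 [ 0.43704521 -0.46545581  0.00169339]
```

Both cameras agree: unit origin is about (0.629,-0.073), yaw 14.6°. The button predicted from that pose lands within 2 mm of where it was measured. Next I press the release.

```bash
cat >> h.py <<'E'
from scipy.spatial.transform import Rotation as Ro
O=np.array([.629,-.073,0]);YAW=np.radians(14.6)
ux=np.array([np.cos(YAW),np.sin(YAW),0]);uy=np.array([-ux[1],ux[0],0])
def W(x,y,z): return O+x*ux+y*uy+[0,0,z]
def U(p): p=np.array(p)-O;return np.array([p@ux,p@uy,p[2]])
def down(a):  # tool x axis at a from unit x
    t=YAW+a;x=np.array([np.cos(t),np.sin(t),0]);z=np.array([0,0,-1.]);return Ro.from_matrix(np.c_[x,np.cross(z,x),z]).as_quat()
def stat(m=""):
    s=r.read_state();print(m,round(s["time_s"],2),"tcpU",U(s["eef_pos"]).round(4),"F",np.array(s["contact_force"]).round(1),flush=True)
E
python3 - <<'E'
from h import *
q=down(0)
command_gripper(0.0,40)
r.reach(W(-.045,-.086,.165),q);stat("above")
print(r.move_straight(W(-.045,-.086,.118),speed=.03,max_force=10));stat("pressed")
r.move_straight(W(-.045,-.086,.18),speed=.15)
r.reach(W(-.14,-.03,.36),q);stat("view")
snap("wrist","w1");snap("top","top1");print(cm("wrist"))
E
```

```text
above 2.86 tcpU [-0.0456 -0.087   0.1652] F [ 0.7 -0.1 -0.5]
False
pressed 4.58 tcpU [-0.0449 -0.0861  0.1182] F [-0.  -0.   0.9]
view 5.99 tcpU [-0.14  -0.03   0.358] F [ 0.7  0.1 -1.2]
{'K': array([[302.22414663,   0.        , 276.86601459],
       [  0.        , 302.22414663, 206.75014256],
       [  0.        ,   0.        ,   1.        ]]), 'k1': -0.06348437733178312, 'tool_from_camera': array([[-4.73824911e-04, -9.55075985e-01, -2.96360656e-01,
         7.49284449e-02],
       [ 9.99999870e-01, -3.96820791e-04, -3.19984585e-04,
         9.16337385e-04],
       [ 1.88007523e-04, -2.96360769e-01,  9.55076049e-01,
        -1.47989532e-01],
       [ 0.00000000e+00,  0.00000000e+00,  0.00000000e+00,
         1.00000000e+00]])}
```

View pics/w1.png

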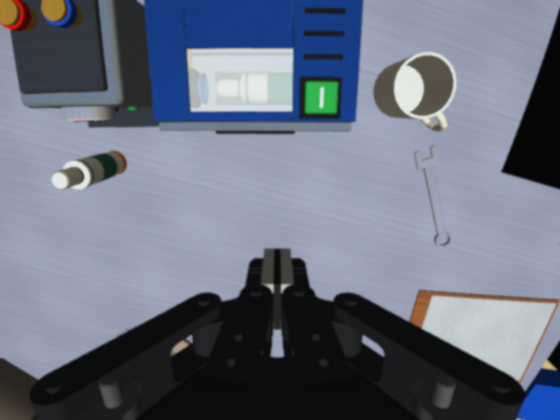

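The wrist view shows the tray still shut, and the button at (321,98) still up. The force stayed near zero, so the fingertips never reached the button. I'll check the tip length and the button's position.

```bash
python3 - <<'E'
from h import *
print(r.tip_extent, r.read_state()["grip_width"])
z=np.load("pics/w1.npz");d=z["d"];st=dict(eef_pos=z["pos"],eef_rot=z["rot"])
for u,v in((321,98),(325,75),(310,110),(277,255),(268,255),(277,275)):
    p=pt("wrist",u,v,med(d,u,v),st);print(u,v,p.round(4),U(p).round(4),med(d,u,v))
E
```

```text
0.025 9.900746258914187e-05
321 98 [ 0.6056 -0.1679  0.1058] [-0.0466 -0.0859  0.1058] 0.37626424
325 75 [ 0.6349 -0.1663  0.0928] [-0.0178 -0.0918  0.0928] 0.380064
310 110 [ 0.5881 -0.1586  0.1051] [-0.0612 -0.0725  0.1051] 0.38137048
277 255 [ 0.5114 -0.1356  0.3754] [-0.1296 -0.031   0.3754] 0.1438906
268 255 [ 0.5102 -0.1315  0.3752] [-0.1297 -0.0267  0.3752] 0.14410391
277 275 [ 0.5111 -0.1357  0.3936] [-0.1299 -0.031   0.3936] 0.1265903
```

```bash
python3 - <<'E'
from h import *
q=down(0)
r.reach(W(-.046,-.086,.135),q)
r.move_straight(W(-.046,-.086,.120),speed=.05,max_force=8);stat()
z=.120
while z>.088:
    z-=.002
    hit=r.move_straight(W(-.046,-.086,z),speed=.02,max_force=9);stat(hit)
    f=r.read_state()["contact_force"][2]
    if hit or abs(f)>4.9: break
r.hold(.1);stat()
snap("side","side1")
E
```

```text
7.53 tcpU [-0.0461 -0.0859  0.12  ] F [-0.2  0.3 -0. ]
False 7.78 tcpU [-0.046 -0.086  0.118] F [-0.8  0.4  0.6]
False 8.03 tcpU [-0.0461 -0.0859  0.1159] F [-0.2  0.2 -0. ]
False 8.28 tcpU [-0.0461 -0.0859  0.1138] F [-0.3 -0.3 -0.4]
False 8.53 tcpU [-0.0461 -0.086   0.1118] F [0.1 0.4 0.1]
False 8.78 tcpU [-0.0461 -0.0859  0.1098] F [-0.8 -0.5 -0. ]
False 9.03 tcpU [-0.0461 -0.0859  0.1078] F [ 0.4 -0.1  0.4]
False 9.28 tcpU [-0.0461 -0.086   0.1058] F [ 0.5 -0.5 -0.5]
False 9.53 tcpU [-0.0461 -0.0859  0.1038] F [ 0.6 -0.6  0. ]
False 9.78 tcpU [-0.0461 -0.0859  0.1018] F [-0.7  0.3  0.4]
False 10.03 tcpU [-0.046  -0.086   0.0999] F [ 0.2  0.8 -0.3]
False 10.28 tcpU [-0.0459 -0.086   0.0983] F [-0.7  0.7  3. ]
False 10.53 tcpU [-0.0459 -0.086   0.0963] F [-1.3  1.2  4.8]
False 10.78 tcpU [-0.046  -0.086   0.0941] F [-0.4  0.   4.8]
False 11.03 tcpU [-0.046  -0.086   0.0921] F [-1.8  1.4  4.4]
False 11.28 tcpU [-0.0459 -0.086   0.0908] F [-2.5  0.2  7.8]
 11.38 tcpU [-0.0459 -0.086   0.0908] F [-2.8  0.5  8.1]
```

View pics/side1.png

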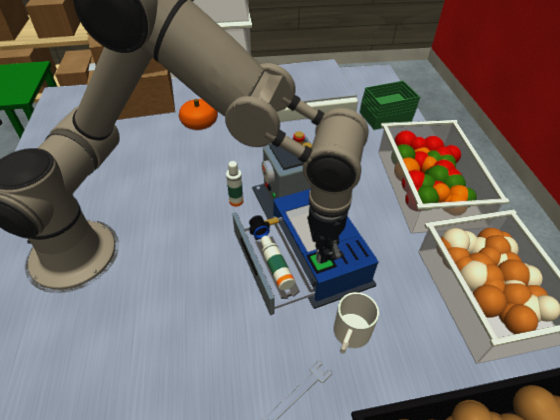

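The tray is out: the tube lies in it, with its orange tail at (290,290) and the port at (258,226). Contact came at TCP z≈0.099, so the real fingertips are about 6 mm behind the TCP, not 25 mm ahead as stated. I'll use the measured value from here. Next I map the hand's outline from the wrist depth and look at the tray.

```bash
python3 - <<'E'
from h import *
z=np.load("pics/w1.npz");d=z["d"];m=cm("wrist");T=np.array(m["tool_from_camera"]);s=dict(eef_pos=np.zeros(3),eef_rot=[0,0,0,1])
P=np.array([pt("wrist",u,v,d[v,u],s) for v in range(200,420,3) for u in range(0,560,3) if 0<d[v,u]<.2])
for lo in np.arange(-.14,.03,.01):
    k=P[(P[:,2]>=lo)&(P[:,2]<lo+.01)]
    if len(k):print(round(lo,3),len(k),"x",k[:,0].min().round(3),k[:,0].max().round(3),"y",k[:,1].min().round(3),k[:,1].max().round(3))
r.move_straight(W(-.045,-.086,.16),speed=.15)
r.reach(W(-.19,-.03,.33),down(0));stat("view")
snap("wrist","w2")
E
```

```text
-0.11 414 x 0.009 0.02 y -0.054 0.054
-0.1 1741 x -0.002 0.02 y -0.061 0.062
-0.09 1157 x -0.011 0.017 y -0.059 0.062
-0.08 810 x -0.01 0.017 y -0.052 0.052
-0.07 659 x -0.01 0.015 y -0.042 0.044
-0.06 382 x -0.013 0.013 y -0.034 0.038
-0.05 118 x -0.012 0.013 y -0.02 0.021
-0.04 67 x 0.005 0.011 y -0.013 0.014
-0.03 68 x 0.005 0.011 y -0.013 0.014
-0.02 44 x 0.006 0.011 y -0.013 0.013
-0.01 9 x 0.01 0.01 y -0.006 0.006
view 12.96 tcpU [-0.1898 -0.0301  0.3286] F [-0.7  0.9 -0.5]
```

View pics/w2.png

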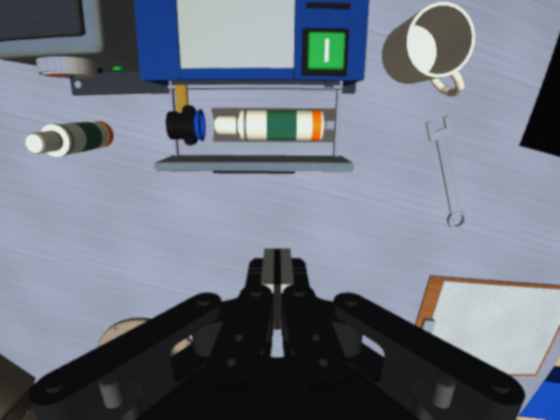

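The wrist view shows the tray fully out, the tube nose at (214,125), its tail at (326,126), the collet ring at (200,124), and the panel's outer edge at v≈172.

```bash
python3 - <<'E'
from h import *
z=np.load("pics/w2.npz");d=z["d"];st=dict(eef_pos=z["pos"],eef_rot=z["rot"])
for u,v in((322,126),(318,126),(300,112),(300,125),(300,138),(220,125),(214,125),(204,124),(200,124),(335,126),(255,165),(332,105),(332,140)):
    print(u,v,U(pt("wrist",u,v,med(d,u,v,0),st)).round(4))
# tube ridge
im=cv2.imread("pics/w2.png")
P=np.array([U(pt("wrist",u,v,d[v,u],st)) for v in range(100,150) for u in range(190,345) if d[v,u]>0])
t=P[(P[:,2]>.066)&(P[:,2]<.078)&(abs(P[:,0]+.13)<.012)]
b=t[t[:,2]>.0705];print("body",b.min(0),b.max(0),np.polyfit(b[:,1],b[:,0],1))
E
```

```text
322 126 [-0.1308 -0.0895  0.0707]
318 126 [-0.1308 -0.0841  0.0717]
300 112 [-0.1132 -0.0611  0.0612]
300 125 [-0.1296 -0.0606  0.0719]
300 138 [-0.147  -0.0616  0.0621]
220 125 [-0.1296  0.0451  0.0634]
214 125 [-0.1313  0.0627  0.0163]
204 124 [-0.1291  0.0733  0.034 ]
200 124 [-0.129   0.0784  0.0366]
335 126 [-0.1325 -0.1147  0.0262]
255 165 [-0.1792 -0.0023  0.0884]
332 105 [-0.1031 -0.1105  0.0177]
332 140 [-0.151  -0.1081  0.0441]
body [-0.14114532 -0.09084471  0.07050084] [-0.11895784  0.08318668  0.07430385] [ 0.00799669 -0.13018982]
```

```bash
python3 - <<'E'
from h import *
st=r.read_state();c=np.array(st["joint_positions"])
best=None
for a in(np.pi/2,-np.pi/2):
    q=down(a);j=r.solve_ik(W(-.130,-.113,.10),q)
    print(a,None if j is None else np.round(j,2))
    if j is not None and (best is None or abs(j-c).max()<best[0]): best=(abs(j-c).max(),q,a)
q=best[1];print(best[2])
r.reach(W(-.130,-.113,.12),q)
print(r.move_straight(W(-.130,-.113,.040),speed=.06,max_force=6));stat("down")
y=-.113
while y<-.028:
    y+=.003
    hit=r.move_straight(W(-.130,y,.040),speed=.03,max_force=26);s=r.read_state()
    print(hit,round(s["time_s"],2),U(s["eef_pos"]).round(4),"Fu",np.round([s["contact_force"]@ux,s["contact_force"]@uy,s["contact_force"][2]],1))
    if hit or abs(s["contact_force"]@uy)>30: break
snap("top","top2")
snap("wrist","w3")
E
```

```text
1.5707963267948966 [-0.52  0.55  1.55 -0.    1.03 -0.77]
-1.5707963267948966 [-0.52  0.55  1.55 -0.    1.03  2.37]
-1.5707963267948966
False
down 15.86 tcpU [-0.1298 -0.1132  0.0404] F [-0.5  0.6 -0.1]
False 16.11 [-0.13   -0.1098  0.0402] Fu [0.2 0.5 0.1]
False 16.36 [-0.13   -0.1068  0.04  ] Fu [0.  0.5 0.4]
False 16.61 [-0.13   -0.1038  0.04  ] Fu [ 1.   0.1 -1. ]
False 16.86 [-0.13   -0.1009  0.04  ] Fu [ 0.8 -0.1 -1.1]
False 17.11 [-0.13   -0.0979  0.04  ] Fu [ 0.3 -0.2  0.4]
False 17.36 [-0.13   -0.0947  0.04  ] Fu [ 0.4 -1.   0.8]
False 17.61 [-0.13   -0.0917  0.04  ] Fu [ 0.5 -1.   0.1]
False 17.86 [-0.13   -0.0887  0.04  ] Fu [ 0.2 -1.1  0.8]
False 18.11 [-0.13   -0.0857  0.04  ] Fu [-0.4 -1.   0.9]
False 18.36 [-0.13   -0.0827  0.04  ] Fu [ 0.4 -0.4  0.3]
False 18.61 [-0.13   -0.0797  0.04  ] Fu [ 1.1 -1.1  0.5]
False 18.86 [-0.13   -0.0766  0.04  ] Fu [ 0.7 -0.9 -0. ]
False 19.11 [-0.1301 -0.0736  0.04  ] Fu [ 0.6 -0.7 -0.3]
False 19.36 [-0.13   -0.0706  0.04  ] Fu [ 0.7 -0.6  0.1]
False 19.61 [-0.1301 -0.0676  0.04  ] Fu [ 0.1 -0.6  0.4]
False 19.86 [-0.13   -0.0648  0.04  ] Fu [ 1.2 -1.9  1.1]
False 20.11 [-0.1298 -0.0626  0.0402] Fu [ 0.5 -3.8  0.4]
False 20.36 [-0.1297 -0.0598  0.0404] Fu [ 0.3 -6.2 -0.1]
False 20.61 [-0.1296 -0.0569  0.0404] Fu [ 0.  -6.3  0.5]
False 20.86 [-0.1296 -0.0539  0.0403] Fu [-0.9 -5.6  0.6]
False 21.11 [-0.1296 -0.0509  0.0404] Fu [ 0.6 -4.9  0.6]
False 21.36 [-0.1292 -0.0498  0.0408] Fu [ -1.  -12.5  -1. ]
False 21.61 [-0.1283 -0.0497  0.0416] Fu [ -1.3 -22.5  -1.4]
False 21.86 [-0.1274 -0.0497  0.0425] Fu [ -2.6 -31.7  -0.8]
```

The force profile shows light friction, a seal bump, then a hard stop at 32 N. I back off and check the shoulder gap.

```bash
python3 - <<'E'
from h import *
r.move_straight(W(-.130,-.075,.042),speed=.08)
r.move_straight(W(-.130,-.090,.12),speed=.15)
r.reach(W(-.21,.04,.23),down(0));stat("view")
im,d,st=snap("wrist","w4")
cv2.imwrite("pics/w4c.png",cv2.resize(im[60:260,100:420,::-1],None,fx=2.5,fy=2.5,interpolation=cv2.INTER_CUBIC))
E
```

```text
view 24.53 tcpU [-0.21    0.0399  0.2294] F [ 0.4 -0.1  0.5]
```

View pics/w4c.png

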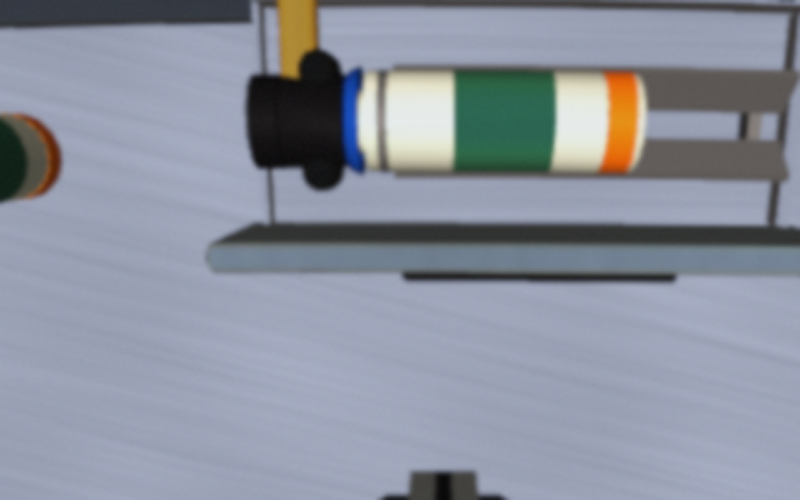

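The tube is seated: its shoulder sits against the blue collet ring at (358,120) in the crop and its axis is straight. Next I push the tray home.

```bash
python3 - <<'E'
from h import *
q=down(0)
r.reach(W(-.235,0,.12),q)
r.move_straight(W(-.235,0,.049),speed=.1,max_force=6);stat("down")
print(r.move_straight(W(-.125,0,.049),speed=.06,max_force=20));stat("near")
x=-.125
while x<-.078:
    x+=.003
    hit=r.move_straight(W(x,0,.049),speed=.03,max_force=25);s=r.read_state();f=s["contact_force"]@ux
    print(hit,round(s["time_s"],2),U(s["eef_pos"]).round(4),"Fx",f.round(1))
    if hit or abs(f)>24: break
r.move_straight(W(-.15,0,.049),speed=.08);stat("back")
r.move_straight(W(-.21,0,.25),speed=.25)
snap("wrist","w5")
stat("view")
E
```

```text
down 25.99 tcpU [-0.2344 -0.0003  0.0497] F [ 0.2  1.2 -0.5]
False
near 27.98 tcpU [-0.1253 -0.0002  0.0489] F [-3.8 -4.5  2.6]
False 28.23 [-1.222e-01 -1.000e-04  4.880e-02] Fx -4.7
False 28.48 [-0.1193 -0.      0.0487] Fx -3.9
False 28.73 [-0.1163  0.      0.0487] Fx -4.9
False 28.98 [-0.1133  0.      0.0487] Fx -4.0
False 29.23 [-1.108e-01  1.000e-04  4.870e-02] Fx -6.9
False 29.48 [-1.082e-01  1.000e-04  4.870e-02] Fx -8.5
False 29.73 [-1.051e-01  1.000e-04  4.860e-02] Fx -6.6
False 29.98 [-1.02e-01  1.00e-04  4.86e-02] Fx -6.7
False 30.23 [-0.0989  0.0001  0.0486] Fx -6.6
False 30.48 [-0.0956  0.0001  0.0486] Fx -4.0
False 30.73 [-0.0944  0.0001  0.0486] Fx -12.4
False 30.98 [-0.0944  0.0002  0.0486] Fx -25.6
back 31.88 tcpU [-0.1493 -0.0002  0.0491] F [-0.1 -0.2  0.2]
view 32.92 tcpU [-0.2103  0.0005  0.2487] F [-0.2  0.2 -0.3]
```

View pics/w5.png

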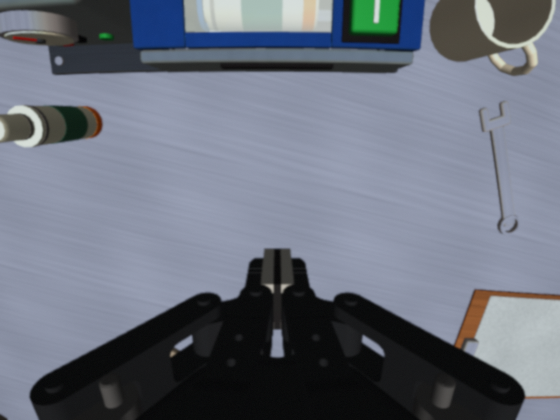

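The tray is shut and stays shut with the hand away: the panel's edge is at v≈66, and the tube shows in the window. I'll check the button height, the panel position and the tube numerically, then hand in.

```bash
python3 - <<'E'
from h import *
z=np.load("pics/w5.npz");d=z["d"];st=dict(eef_pos=z["pos"],eef_rot=z["rot"])
for n,u,v in(("button",375,20),("panel top",200,55),("panel face",200,63)):
    print(n,U(pt("wrist",u,v,med(d,u,v,1),st)).round(4))
im,dd,s=snap("top","top3")
a=cv2.imread("pics/top0.png");b=im[:,:,::-1]
m=np.hstack([a[110:280,190:510],b[110:280,190:510]])
cv2.imwrite("pics/cmp.png",np.vstack([cv2.resize(x[110:280,190:510],None,fx=1.75,fy=1.75,interpolation=cv2.INTER_CUBIC) for x in(a,b)]))
E
```

```text
button [-0.0559 -0.0855  0.1064]
panel top [-0.0815  0.0722  0.0881]
panel face [-0.0873  0.0746  0.0796]
```

View pics/cmp.png

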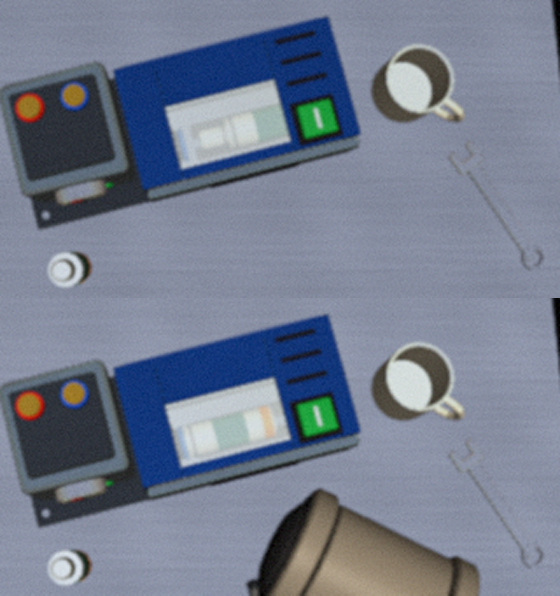

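The before and after views match for the mug, wrench and spare tube. The tray is shut, the button is up at 0.106 m, the panel face is at -0.087 m (shut), and the tube is seated against the port in the window.

```bash
python3 -c "
from h import *
r.finish_job();stat()"
```

```text
the job is handed in; nothing more can be done
the job is handed in; nothing more can be done
```

The job is done and handed in at about 33 s on the robot's clock, well under the 53 s limit; the system gives no verdict. I pressed the release so the tray sprang out, pushed the tube to the bottom of its port, and pushed the tray back in until it stayed shut.

**Last checks**
- **Tray:** the panel face is at -87 mm, the shut position, with the hand clear of it.
- **Release:** the button top measures 106 mm, so it is up again.
- **Tube:** it lies straight with its shoulder at the collet ring. I judged this from the pictures and from the hard stop at 32 N; I did not measure the gap to the port's bottom directly.
- **Other things:** the mug, wrench and spare tube look unmoved in the before and after top views.

**What disagreed**
- **Fingertips:** they ended about 6 mm behind the reported TCP, not 25 mm ahead as stated. My first press therefore stopped in the air, and I used the measured value after that.
- **Forces:** they read lower than stated. Passing the seal peaked at about 6 N (10 to 17 N stated), and the latch at about 8.5 N (10 to 15 N stated), though I sampled only every 3 mm. Both pushes ended on a hard stop.

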